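# Stack the wheels back on the bench polisher's shaft

## Robot

A 6-joint arm with a two-finger parallel gripper is mounted at the origin on the work surface. World frame = base frame: x ahead of the robot, y to its left, z up, the work surface at z = 0. Lengths are in mm, angles in rad, forces in N, time in s.
With the tool pointing down it reaches from about 400 to 925 mm from the base axis. Payload 12.5 kg.
Tool frame: the origin (TCP) lies midway between the tips of the shut fingers; the grasp point (between the pads) lies 19 mm behind it (env.tcp_to_grasp is the distance from the TCP to the grasp point, in mm); z points along the fingers, y is the line along which they close (so a half turn about z gives the same grasp; the last joint's range is limited). The gripper opens to 95 mm and grips with 3 to 60 N. Pads are 20 mm wide; open, the fingers measure 119 mm over their backs; the gripper's body (75 mm by 180 mm) begins 59 mm behind the grasp point.
Start: joints at [-1.24, 0.491, 1.559, -0, 1.092, -0.106], TCP at [264.426, -566.327, 214.661] pointing down, gripper open.
Joint ranges: [-3.1, 3.1], [-0.84, 2.19], [0.05, 2.79], [-1.13, 4.28], [0.06, 2.93], [-2.69, 2.69]. Speed limits (rad/s): [2.22, 2.22, 2.79, 3.14, 3.14, 3.14].

## Interface

Orientations are given as [roll, pitch, yaw] about the fixed x, y, z axes, in that order (R = Rz(yaw) Ry(pitch) Rx(roll)).
In Python, from cell import env gives the robot as it stands. The module is installed in compiled form; this text tells all that it offers.
- The arm moves only by the tool step_arm, never from a script. Its argument "plan" is a list that holds one entry, the list of rows, each a list of 5 numbers: the shift along the tool's x, y, z in mm, then the turn about the tool's z in degrees, then the opening, from -1 (shut) to 1 (fully open). A call has 1 to 8 rows; each row is the pose to reach, as a shift and turn from the pose commanded when the call began, along the tool's axes at that moment; what a row does not reach only later rows make up. A row lasts 1/12 s, in which the tool goes at most 41.7 mm and 7.16 degrees, less where a joint would pass 70% of its speed; a pose out of reach is approached as far as the arm can. A call with a gripper value outside its range is refused whole. The fingers move at their own pace and stop on an object; the grip force is fixed at half the most. Time passes only in rows, so rows that repeat a pose let the fingers close. It gives the time, the measured TCP pose, the force, the opening and the grip force at its end, in the units of the state.
- env.state(): the state, without advancing time (a new reading comes with each control period).
- env.read_camera(name): name is "side" or "top"; returns the picture (480x640x3 uint8, blue, green, red); there is no depth.
- env.get_calibration(name): a dict with "K" (3x3 intrinsics, pixels), "extrinsics" (4x4, takes a point from world to camera coordinates). Camera axes: x right, y up, looking along -z (the intrinsics and any distortion apply to the point x, -y, -z); pixel columns grow to the right and rows downward; lengths in mm; the calibration is good to about 2 mm. A picture is of the moment at which its call begins. get_calibration takes no time and is no camera call.
- env.job_done(): hands the job in; it is judged then, once.
The state is a dict: "t": time; "joints": joint angles; "qvel": joint speeds; "tau": joint torques, N m; "eef_pos": TCP position; "tcp_rot": TCP orientation; "ft_force": force on the tool from outside, world axes, zero at the start; "moment": the same for the moment, N m; "opening": opening from 0.0 (shut) to 1.0 (fully open); "grip_force": force on a finger pad.
Only numpy, scipy, OpenCV 4.12 (cv2) and the standard library are available. Lean on these libraries where they do the work, as an engineer would, in place of code of your own. Each camera call takes 0.05 s, during which the arm holds its last target. There are 200 camera calls.

## Task

Put the polisher's parts back on the upright motor shaft one at a time, from the bottom up: first the steel backing plate, then the thick wheel, then the spacer sleeve, then the thin wheel, and last the black cap, open end down over the shaft's end. The wheels are brittle, so lower every part down the shaft until it rests flat on what is below, rather than letting it drop, and let go of it. Leave the tin, the multimeter and the cardboard box where they are.

Things in the scene. Friction and masses are not known exactly. Their poses are not given: they have to be found in the camera images.
- motor: Upright polisher motor, fixed: square dark steel foot 84 mm wide, 8 mm high; grey round can 72 mm across, up to 42 mm; steel shoulder 28 mm across, its flat top at 50 mm (the stack's seat); from there a bare steel shaft 11 mm across rises 56 mm, to 106 mm, the last 4 mm tapering to 5 mm. Origin: on the shaft's axis at bench level, z up along the shaft.
- backing_plate: Backing plate: flat bright steel disc, 64 mm across, 10 mm thick, with a through hole 20 mm across. The widest of the parts. Origin: centre of its underside, z up. Loose, flat on the bench, about 120 mm or more from its neighbours' centres.
- thick_wheel: Thick grinding wheel: reddish-brown abrasive disc, 58 mm across, 16 mm thick, with a through hole 20 mm across. Origin: centre of its underside, z up. Loose, flat on the bench, about 120 mm or more from its neighbours' centres.
- sleeve: Spacer sleeve: short steel tube, 30 mm across, 14 mm high, with a through hole 20 mm across. The narrowest of the parts. Origin: centre of its underside, z up. Loose, flat on the bench, about 120 mm or more from its neighbours' centres.
- thin_wheel: Thin grinding wheel: grey abrasive disc, 46 mm across, 10 mm thick, with a through hole 20 mm across. Origin: centre of its underside, z up. Loose, flat on the bench, about 120 mm or more from its neighbours' centres.
- cap: Push-on end cap: black ribbed plastic knob, 36 mm across the ribs, 24 mm high, closed top with a small steel dot, standing on its open end; the hole in its underside is 20 mm across, 16 mm deep; the shaft's end goes loosely into it (no thread). Origin: centre of its underside, z up. Loose, flat on the bench, about 120 mm or more from its neighbours' centres.
- tin: Bystander: closed round metal tin with a brass lid and no hole, 53 mm across, 24 mm high, loose, lying among the parts. Origin: centre of its underside. Leave it where it is.
- meter: Bystander: orange and black multimeter lying flat, 150 x 80 mm, 46 mm high at its knob, at the left of the work. Origin: centre of its underside. Leave it where it is.
- bits_box: Bystander: open cardboard box of odds and ends, 130 x 100 mm, 45 mm high, at the right of the work. Origin: centre of its underside. Leave it where it is.
Not all that is in view belongs to the job. What is shaped like the thin_wheel but orange or turquoise is not meant. Of the things that look like the thick_wheel, take the one that is farthest to the robot's left at the start.

How it is judged:
By the outcome, as a careful person would: the job done as asked, in the order asked, and still so for the second after the job is handed in, with the robot touching nothing.
It also fails if it takes over 128 s, if anything falls off the work surface, if the arm or the gripper's body presses on something with over 40 N, if the wrist force passes 120 N, or if a joint passes its speed limit or range.

## Working session

There is one attempt and no reset: what is moved stays moved. The work goes in short steps, Python scripts to look and compute and a tool call to move; the robot and the scene stay as the last step left them, time stands still between calls to the robot, and variables do not carry over. Pictures are saved under pics/ and viewed, at most 14 in all, crops included, and the job is handed in when it is done.

Besides the shell and the picture viewer there is one more tool, called after ">>>" as name(argument=value, ...), one argument or row to a line, values as JSON. step_arm: Moves the arm, as the interface text tells. Its arguments: {"type":"object","properties":{"plan":{"type":"array"}},"required":["plan"]}

```bash
mkdir -p pics; python3 - <<'E'
from cell import env
import cv2,numpy as np
for n in("top","side"):
    cv2.imwrite(f"pics/{n}0.png",env.read_camera(n)); c=env.get_calibration(n); print({k:np.round(np.array(v),3).tolist() if k in("K","extrinsics") else v for k,v in c.items()})
s=env.state();print(s)
E
```

```text
{'K': [[470.827, 0.0, 323.028], [0.0, 470.827, 240.307], [0.0, 0.0, 1.0]], 'extrinsics': [[0.03, -1.0, 0.007, -11.683], [0.993, 0.031, 0.112, -620.874], [-0.112, 0.004, 0.994, -1160.675], [0.0, 0.0, 0.0, 1.0]]}
{'K': [[570.797, 0.0, 311.947], [0.0, 570.797, 240.576], [0.0, 0.0, 1.0]], 'extrinsics': [[-0.885, -0.466, -0.009, 530.204], [0.33, -0.64, 0.694, -242.717], [-0.329, 0.611, 0.72, -1113.944], [0.0, 0.0, 0.0, 1.0]]}
{'t': 0.1, 'joints': array([-1.23959398e+00,  4.91490451e-01,  1.55941643e+00, -1.57935255e-05,
        1.09169853e+00, -1.05568918e-01]), 'qvel': array([ 0.00076669, -0.00224906, -0.00027848,  0.00011943,  0.00116647,
        0.00146612]), 'tau': array([ 2.72881371e-03, -6.13621187e+01, -2.58606684e+01,  6.93399506e-02,
        4.70374105e-02, -4.69106396e-05]), 'eef_pos': array([ 264.34492038, -566.09255787,  214.11605589]), 'tcp_rot': array([-3.14058406e+00, -9.27867735e-05,  4.36778502e-01]), 'ft_force': array([ 0.39351952, -0.3518263 ,  0.08235128]), 'moment': array([ 0.01737739,  0.03247247, -0.02613457]), 'grip_force': 0.0, 'opening': 0.9996269812975017}
```

View pics/top0.png

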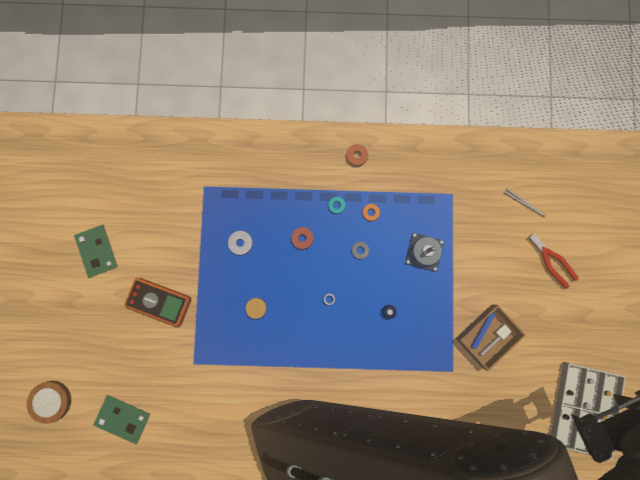

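View pics/side0.png

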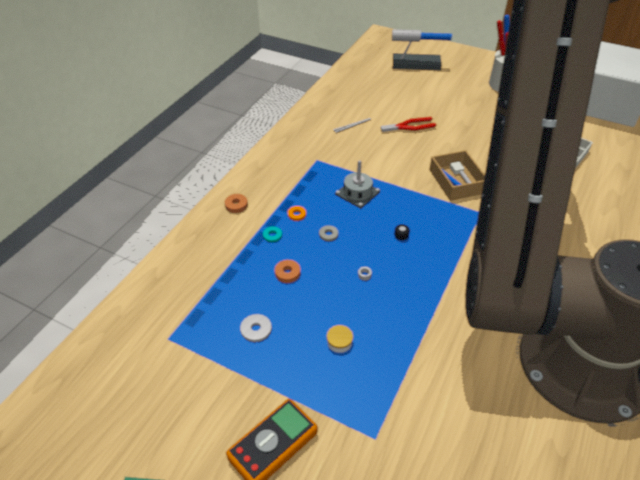

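The thick-wheel lookalikes are at top-view (302,238) and (357,155). The one at (302,238) is farther left, so I take it. The thin-wheel lookalikes are grey (360,250), turquoise (337,205) and orange (371,212); I take the grey one. The remaining targets are the plate at (240,243), which the brass tin at (256,308) could be mistaken for, the sleeve at (329,299), the cap at (388,312) and the motor at (427,250).

```bash
cat > h.py <<'E'
from cell import env
import cv2,numpy as np
C={n:env.get_calibration(n) for n in("top","side")}
def ray(n,u,v):
    K=np.array(C[n]["K"]);E=np.array(C[n]["extrinsics"]);R,t=E[:3,:3],E[:3,3]
    d=np.linalg.inv(K)@[u,v,1]; d=R.T@(d*[1,-1,-1]); return -R.T@t,d
def onz(n,p,z):
    o,d=ray(n,*p); return o+d*(z-o[2])/d[2]
def proj(n,P):
    K=np.array(C[n]["K"]);E=np.array(C[n]["extrinsics"]);c=E[:3,:3]@P+E[:3,3];c=K@(c*[1,-1,-1]);return c[:2]/c[2]
def nonblue(img):
    h=cv2.cvtColor(img,cv2.COLOR_BGR2HSV)
    return (~((h[...,0]>100)&(h[...,0]<125)&(h[...,1]>140))).astype(np.uint8)*255
def blob(n,img,P,r=22):
    """outer silhouette centroid near the projection of P"""
    u,v=np.round(proj(n,P)).astype(int)
    cs,_=cv2.findContours(nonblue(img)[v-r:v+r,u-r:u+r],cv2.RETR_EXTERNAL,cv2.CHAIN_APPROX_NONE)
    c=max(cs,key=cv2.contourArea);m=cv2.moments(c)
    return (u-r+m['m10']/m['m00'],v-r+m['m01']/m['m00']),cv2.minAreaRect(c)[1]
def go(P,yaw=0):
    s=env.state();p=s["eef_pos"];w=s["tcp_rot"][2];d=np.array(P)-p
    c,sn=np.cos(w),np.sin(w)
    print("tool shift",np.round([c*d[0]+sn*d[1],sn*d[0]-c*d[1],-d[2]],1),"turn",round(np.degrees(w-yaw),1))
E
python3 - <<'E'
from h import *
I={n:cv2.imread(f"pics/{n}0.png") for n in C}
for k,p,h in[("plate",(240,243),10),("thick",(302,238),16),("sleeve",(329,299),14),("thin",(360,250),10),("cap",(388,312),24),("tin",(256,308),24)]:
    P=onz("top",p,h/2)
    for n in C:
        b,sz=blob(n,I[n],P); Q=onz(n,b,h/2); print(k,n,np.round(b,1),np.round(sz,1),Q.round(1))
print(onz("top",(427,250),42))
top=cv2.resize(I["top"][175:335,225:465],None,fx=3,fy=3,interpolation=cv2.INTER_CUBIC)
cv2.imwrite("pics/c1.png",top)
cv2.imwrite("pics/c2.png",cv2.resize(I["side"][150:220,320:400],None,fx=8,fy=8,interpolation=cv2.INTER_CUBIC))
E
```

```text
plate top [239.6 242.3] [25. 25.] [612.3 223.9   5. ]
plate side [255.5 327.3] [28. 31.] [613.8 222.2   5. ]
thick top [301.9 237.6] [23. 22.] [629.3  62.2   8. ]
thick side [287.2 270.6] [24. 26.] [630.4  60.    8. ]
sleeve top [328.8 298.8] [12. 12.] [473.7 -12.    7. ]
sleeve side [364.3 272.7] [14. 14.] [474.8 -14.7   7. ]
thin top [360.  249.8] [17. 18.] [602.6 -89.5   5. ]
thin side [328.2 232.6] [15. 19.] [603.8 -92.1   5. ]
cap top [388.8 311.5] [13.4 13.4] [ 446.4 -165.9   12. ]
cap side [401.6 231.4] [13. 12.] [ 447.7 -169.4   12. ]
tin top [255.5 307.8] [21. 21.] [445.5 173.9  12. ]
tin side [339.4 338. ] [28. 27.] [447.  170.7  12. ]
[ 603.68608665 -255.51183282   42.        ]
```

View pics/c1.png

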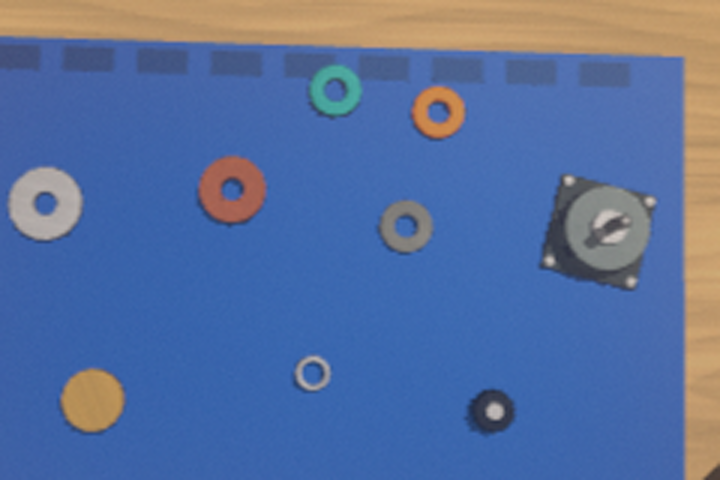

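View pics/c2.png

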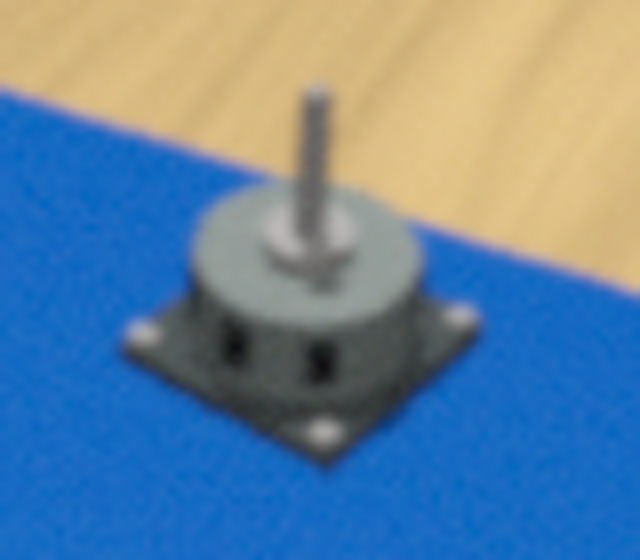

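The crops confirm the red wheel with its hole, the grey thin wheel, the plate, sleeve and cap. In the side crop the can top is centred at about (307.5,252) and the shaft tip is at about (316,90).

```bash
python3 - <<'E'
from h import *
I={n:cv2.imread(f"pics/{n}0.png") for n in C}
print("can top", onz("top",(608/3+225-.33,227.5/3+175-.33),42), "side",onz("side",(307.5/8+320-.44,252.5/8+150-.44),42))
print("tip side",onz("side",(316/8+320-.44,92/8+150-.44),105))
# foot bolts (z~10) in top crop
B=np.array([(569,181),(650,201),(549,260),(631,282)])/3+[225-.33,175-.33]
print("bolts",np.mean([onz("top",b,10) for b in B],0))
# tip in the top view
print(proj("top",np.array([603,-257,106])),proj("top",np.array([603,-257,50])))
# base motor pixel calibration check against TCP
s=env.state();print(s["eef_pos"],[proj(n,s["eef_pos"]).round(1) for n in C])
go((613,223,120))
E
```

```text
can top [ 602.43746547 -256.3688625    42.        ] side [ 603.08302863 -256.92802729   42.        ]
tip side [ 603.90103099 -257.47490244  105.        ]
bolts [ 602.4320299  -256.52731119   10.        ]
[433.69674181 247.85260217] [428.31537214 249.9987825 ]
[ 264.34492038 -566.09255787  214.11605589] [array([593.9, 409.4]), array([540.8,  95. ])]
tool shift [ 649.7 -567.5   94.1] turn 25.0
```

>>> step_arm(
  plan=[
    [[280,-245,60,25,1],[280,-245,60,25,1],[280,-245,60,25,1],[280,-245,60,25,1],[280,-245,60,25,1],[280,-245,60,25,1],[280,-245,60,25,1],[280,-245,60,25,1]],
  ],
)

```text
t: 0.77
eef_pos: [397.4, -263.3, 161.3]
tcp_rot: [3.142, 0.0, 0.0]
ft_force: [1.1, -0.9, 0.0]
opening: 0.999
grip_force: 0.0
```

>>> step_arm(
  plan=[
    [[130,-250,20,0,1],[130,-250,20,0,1],[130,-250,20,0,1],[130,-250,20,0,1],[130,-250,20,0,1],[130,-250,20,0,1],[130,-250,20,0,1],[130,-250,20,0,1]],
  ],
)

```text
t: 1.43
eef_pos: [528.7, -10.8, 140.9]
tcp_rot: [-3.141, -0.0, 0.005]
ft_force: [-0.2, -0.2, -0.1]
opening: 0.998
grip_force: 0.0
```

>>> step_arm(
  plan=[
    [[84.5,-234,80,0.3,1],[84.5,-234,80,0.3,1],[84.5,-234,80,0.3,1],[84.5,-234,80,0.3,1],[84.5,-234,80,0.3,1],[84.5,-234,80,0.3,1],[84.5,-234,80,0.3,1],[84.5,-234,80,0.3,1]],
  ],
)

```text
t: 2.1
eef_pos: [611.1, 221.0, 59.7]
tcp_rot: [3.141, 0.002, -0.002]
ft_force: [0.0, -0.6, 0.6]
opening: 0.997
grip_force: 0.0
```

>>> step_arm(
  plan=[
    [[1.5,-2,30,0,1],[1.5,-2,45,0,1],[1.5,-2,52,0,1],[1.5,-2,56.5,0,1],[1.5,-2,56.5,0,1]],
  ],
)

```text
t: 2.52
eef_pos: [612.9, 219.8, 5.0]
tcp_rot: [3.141, 0.001, -0.006]
ft_force: [-0.7, -0.2, 0.6]
opening: 1.003
grip_force: 0.0
```

>>> step_arm(
  plan=[
    [[0,0,0,0,-1],[0,0,0,0,-1],[0,0,0,0,-1],[0,0,0,0,-1],[0,0,0,0,-1],[0,0,0,0,-1],[0,0,0,0,-1],[0,0,0,0,-1]],
  ],
)

```text
t: 3.18
eef_pos: [613.2, 221.1, 5.5]
tcp_rot: [-3.141, -0.001, -0.005]
ft_force: [-1.1, 1.0, 7.1]
opening: 0.65
grip_force: 30.0
```

```bash
python3 - <<'E'
from h import *
a=env.read_camera("top")[200:290,190:310];b=env.read_camera("side")[270:390,190:330]
cv2.imwrite("pics/g1.png",np.hstack([cv2.resize(a,(400,300)),cv2.resize(b,(350,300))]))
s=env.state();print(s["eef_pos"],s["ft_force"],s["opening"],s["grip_force"])
E
```

```text
[613.1919799  221.07503366   5.50640228] [-0.89914032  0.77777809  6.09644218] 0.6569660865302741 30.00104625709355
```

View pics/g1.png

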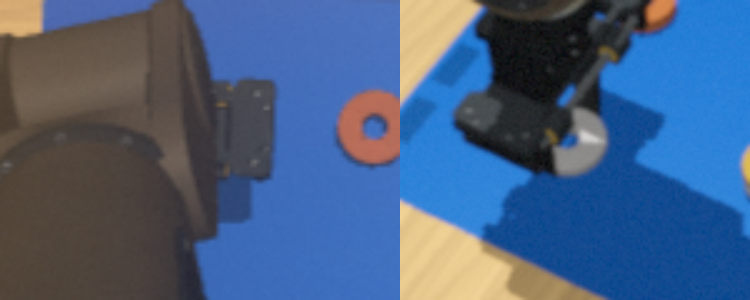

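The gripper has hold of the plate; its bright rim is visible at about (580,140) in the side half of the picture. I'll lift it and check.

>>> step_arm(
  plan=[
    [[0,0,-20,0,-1],[0,0,-60,0,-1],[0,0,-100,0,-1],[0,0,-140,0,-1],[0,0,-145,0,-1],[0,0,-145,0,-1]],
  ],
)

```text
t: 3.78
eef_pos: [613.8, 221.1, 152.6]
tcp_rot: [-3.141, -0.004, -0.005]
ft_force: [0.3, 0.0, -2.8]
opening: 0.66
grip_force: 30.0
```

```bash
python3 - <<'E'
from h import *
s=env.state();print(s["eef_pos"],s["ft_force"],s["opening"],s["grip_force"])
u,v=proj("side",s["eef_pos"]).astype(int);print(u,v)
b=env.read_camera("side")[v-50:v+50,u-60:u+60]
cv2.imwrite("pics/g2.png",cv2.resize(b,(720,600),interpolation=cv2.INTER_CUBIC))
go((603,-257,150))
E
```

```text
[613.7666864  221.08397249 152.61658177] [ 0.34776524  0.01865912 -2.77019938] 0.6595318368703589 29.999257139861584
249 280
tool shift [-7.500e+00  4.778e+02  2.000e-01] turn -0.3
```

View pics/g2.png

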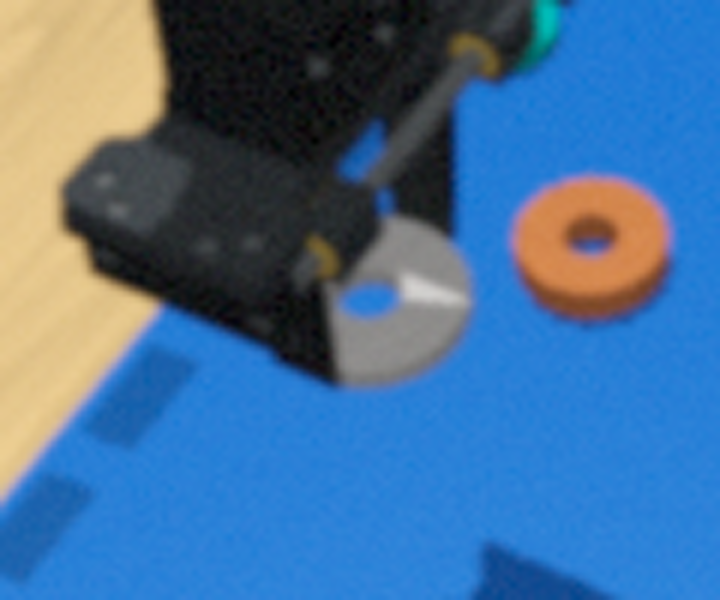

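The plate is held level, with its hole centre at crop (370,298), which is side pixel about (250.7,279.7). I'll carry it to the shaft.

>>> step_arm(
  plan=[
    [[-5,240,0,-0.2,-1],[-5,240,0,-0.2,-1],[-5,240,0,-0.2,-1],[-5,240,0,-0.2,-1],[-5,240,0,-0.2,-1],[-5,240,0,-0.2,-1],[-5,240,0,-0.2,-1],[-5,240,0,-0.2,-1]],
  ],
)

```text
t: 4.5
eef_pos: [605.8, -20.7, 147.7]
tcp_rot: [-3.141, 0.004, -0.004]
ft_force: [0.3, -0.6, -1.3]
opening: 0.649
grip_force: 30.0
```

>>> step_arm(
  plan=[
    [[-4,238,0,-0.2,-1],[-4,238,0,-0.2,-1],[-4,238,0,-0.2,-1],[-4,238,0,-0.2,-1],[-4,238,0,-0.2,-1],[-4,238,0,-0.2,-1],[-4,238,0,-0.2,-1],[-4,238,0,-0.2,-1]],
  ],
)

```text
t: 5.17
eef_pos: [602.0, -257.2, 148.1]
tcp_rot: [-3.14, 0.002, 0.001]
ft_force: [0.6, 0.5, -2.3]
opening: 0.657
grip_force: 30.0
```

>>> step_arm(
  plan=[
    [[0,0,30,0,-1],[0,0,30,0,-1],[0,0,30,0,-1]],
  ],
)

```text
t: 5.42
eef_pos: [602.0, -254.9, 118.5]
tcp_rot: [-3.139, 0.004, 0.004]
ft_force: [0.2, 0.8, -0.6]
opening: 0.653
grip_force: 30.0
```

```bash
python3 - <<'E'
from h import *
s=env.state();print(s["eef_pos"],s["ft_force"],s["opening"],s["grip_force"])
u,v=proj("side",s["eef_pos"]).astype(int);print(u,v)
b=env.read_camera("side");cv2.imwrite("pics/raw3.png",b);b=b[v-30:v+40,u-45:u+45]
cv2.imwrite("pics/g3.png",cv2.resize(b,(720,560),interpolation=cv2.INTER_CUBIC))
print("before",onz("side",(250.7,279.7),157))
go((603,-257,150))
E
```

```text
[ 601.99086733 -254.90339119  118.46085856] [ 0.18707364  0.76003483 -0.58982764] 0.6533704702120838 29.99939801171422
359 157
before [610.91358739 220.75207329 157.        ]
tool shift [  0.4   1.5 -30.2] turn 0.2
```

View pics/g3.png

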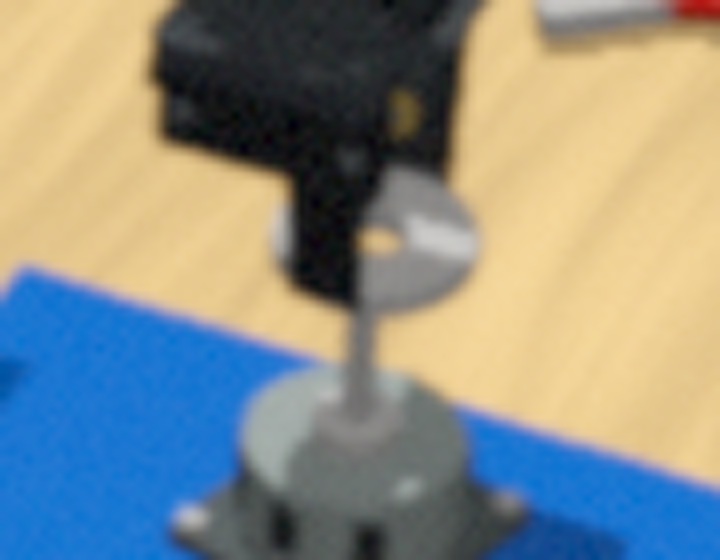

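The plate is level above the shaft. Its top ellipse centre is about crop (376,237), which is side pixel about (360.6,156.2).

```bash
python3 - <<'E'
from h import *
for z in(121,123,125):print(onz("side",(360.6,156.2),z).round(1))
for k in range(4):
    p=env.state()["eef_pos"];print(p.round(1)); env.read_camera("side")
E
```

```text
[ 600.7 -257.4  121. ]
[ 599.7 -255.   123. ]
[ 598.7 -252.6  125. ]
[ 602.6 -255.5  119.8]
[ 603.  -255.9  120.6]
[ 603.1 -256.2  121. ]
[ 603.1 -256.5  121.2]
```

>>> step_arm(
  plan=[
    [[2.5,0.6,0,0,-1],[2.5,0.6,5,0,-1],[2.5,0.6,10,0,-1],[2.5,0.6,15,0,-1],[2.5,0.6,20,0,-1],[2.5,0.6,25,0,-1],[2.5,0.6,25,0,-1],[2.5,0.6,25,0,-1]],
  ],
)

```text
t: 6.33
eef_pos: [604.9, -257.7, 94.6]
tcp_rot: [-3.141, 0.001, 0.002]
ft_force: [0.3, -0.2, -1.1]
opening: 0.652
grip_force: 30.0
```

>>> step_arm(
  plan=[
    [[0,0,10,0,-1],[0,0,18,0,-1],[0,0,25,0,-1],[0,0,30,0,-1],[0,0,33,0,-1],[0,0,34,0,-1],[0,0,34,0,-1],[0,0,34,0,-1]],
  ],
)

```text
t: 7.0
eef_pos: [605.1, -257.8, 61.2]
tcp_rot: [3.141, -0.0, 0.002]
ft_force: [0.3, 0.0, -1.0]
opening: 0.652
grip_force: 30.0
```

>>> step_arm(
  plan=[
    [[0,0,0.7,0,-1],[0,0,1.4,0,-1],[0,0,2,0,-1],[0,0,2,0,-1],[0,0,2,0,-1]],
  ],
)

```text
t: 7.42
eef_pos: [605.0, -257.7, 59.1]
tcp_rot: [3.141, -0.0, 0.002]
ft_force: [0.2, -0.9, -1.3]
opening: 0.657
grip_force: 30.0
```

>>> step_arm(
  plan=[
    [[0,0,0.7,0,-1],[0,0,1.4,0,-1],[0,0,2,0,-1],[0,0,2.5,0,-1],[0,0,2.5,0,-1],[0,0,2.5,0,-1]],
  ],
)

```text
t: 7.92
eef_pos: [605.0, -257.7, 56.5]
tcp_rot: [3.142, 0.0, 0.002]
ft_force: [-0.1, 0.5, -1.3]
opening: 0.652
grip_force: 30.0
```

>>> step_arm(
  plan=[
    [[0,0,0.5,0,-1],[0,0,1,0,-1],[0,0,1,0,-1],[0,0,1,0,-1]],
  ],
)

```text
t: 8.25
eef_pos: [605.0, -257.7, 55.6]
tcp_rot: [3.141, -0.0, 0.002]
ft_force: [-0.5, 0.2, -0.5]
opening: 0.657
grip_force: 30.0
```

>>> step_arm(
  plan=[
    [[0,0,0.5,0,-1],[0,0,1,0,-1],[0,0,1,0,-1],[0,0,1,0,-1]],
  ],
)

```text
t: 8.58
eef_pos: [605.1, -257.7, 55.5]
tcp_rot: [3.141, -0.001, 0.002]
ft_force: [-2.4, 1.7, 8.1]
opening: 0.655
grip_force: 30.0
```

>>> step_arm(
  plan=[
    [[0,0,0.5,0,-1],[0,0,1,0,-1],[0,0,1,0,-1],[0,0,1,0,-1]],
  ],
)

```text
t: 8.92
eef_pos: [605.1, -257.7, 55.3]
tcp_rot: [3.141, -0.001, 0.002]
ft_force: [-4.6, 2.5, 15.4]
opening: 0.657
grip_force: 30.0
```

>>> step_arm(
  plan=[
    [[0,0,-1,0,1],[0,0,-1,0,1],[0,0,-1,0,1],[0,0,-1,0,1]],
  ],
)

```text
t: 9.25
eef_pos: [605.0, -257.7, 54.4]
tcp_rot: [3.142, 0.0, 0.002]
ft_force: [-0.1, -0.1, -0.1]
opening: 0.882
grip_force: 0.0
```

>>> step_arm(
  plan=[
    [[0,0,-10,0,1],[0,0,-50,0,1],[0,0,-90,0,1],[0,0,-100,0,1]],
  ],
)

```text
t: 9.58
eef_pos: [606.9, -258.6, 161.1]
tcp_rot: [3.138, -0.007, 0.002]
ft_force: [-0.0, -1.0, 1.0]
opening: 0.995
grip_force: 0.0
```

```bash
python3 - <<'E'
from h import *
go((630,61,90)); print(env.state()["eef_pos"])
E
```

```text
tool shift [  23.9 -319.5   71.1] turn 0.1
[ 606.85734151 -258.58769574  161.08044983]
```

>>> step_arm(
  plan=[
    [[24,-318.5,64,0,1],[24,-318.5,64,0,1],[24,-318.5,64,0,1],[24,-318.5,64,0,1],[24,-318.5,64,0,1],[24,-318.5,64,0,1],[24,-318.5,64,0,1],[24,-318.5,64,0,1]],
  ],
)

```text
t: 10.25
eef_pos: [628.1, 63.6, 90.5]
tcp_rot: [-3.142, -0.0, 0.003]
ft_force: [0.1, 0.4, 1.2]
opening: 0.999
grip_force: 0.0
```

>>> step_arm(
  plan=[
    [[0,0,20,0,1],[0,0,40,0,1],[0,0,40,0,1],[0,0,40,0,1]],
  ],
)

```text
t: 10.58
eef_pos: [628.0, 60.9, 50.3]
tcp_rot: [3.141, 0.002, 0.002]
ft_force: [0.0, -0.8, 0.7]
opening: 1.001
grip_force: 0.0
```

>>> step_arm(
  plan=[
    [[1,0,20,0,1],[1,0,35,0,1],[1,0,42,0,1],[1,0,44,0,1],[1,0,44,0,1],[1,0,44,0,1]],
  ],
)

```text
t: 11.08
eef_pos: [629.9, 60.6, 7.7]
tcp_rot: [3.142, -0.001, 0.002]
ft_force: [0.5, -0.5, 0.7]
opening: 1.003
grip_force: 0.0
```

>>> step_arm(
  plan=[
    [[0,0,0,0,-1],[0,0,0,0,-1],[0,0,0,0,-1],[0,0,0,0,-1],[0,0,0,0,-1],[0,0,0,0,-1],[0,0,0,0,-1],[0,0,0,0,-1]],
  ],
)

```text
t: 11.75
eef_pos: [629.3, 60.9, 6.7]
tcp_rot: [3.142, -0.0, 0.002]
ft_force: [-0.1, 2.1, 1.2]
opening: 0.607
grip_force: 30.0
```

>>> step_arm(
  plan=[
    [[0,0,-20,0,-1],[0,0,-60,0,-1],[0,0,-100,0,-1],[0,0,-140,0,-1],[0,0,-145,0,-1],[0,0,-145,0,-1],[0,0,-145,0,-1]],
  ],
)

```text
t: 12.33
eef_pos: [628.8, 60.8, 150.9]
tcp_rot: [3.141, 0.001, 0.002]
ft_force: [-1.0, 0.2, -1.8]
opening: 0.605
grip_force: 30.0
```

>>> step_arm(
  plan=[
    [[-24,318,0,0,-1],[-24,318,0,0,-1],[-24,318,0,0,-1],[-24,318,0,0,-1],[-24,318,0,0,-1],[-24,318,0,0,-1],[-24,318,0,0,-1],[-24,318,0,0,-1]],
  ],
)

```text
t: 13.0
eef_pos: [604.5, -260.5, 148.8]
tcp_rot: [-3.14, 0.003, 0.0]
ft_force: [-0.1, 0.6, -0.8]
opening: 0.609
grip_force: 30.0
```

>>> step_arm(
  plan=[
    [[0,0,25,0,-1],[0,0,25,0,-1],[0,0,25,0,-1],[0,0,25,0,-1],[0,0,25,0,-1]],
  ],
)

```text
t: 13.42
eef_pos: [606.4, -256.2, 126.9]
tcp_rot: [3.142, -0.0, 0.004]
ft_force: [-0.6, -0.3, 0.1]
opening: 0.611
grip_force: 30.0
```

```bash
python3 - <<'E'
from h import *
env.read_camera("side");env.read_camera("side")
s=env.state();print(s["eef_pos"])
b=env.read_camera("side")
hh=cv2.cvtColor(b,cv2.COLOR_BGR2HSV)
u,v=proj("side",s["eef_pos"]).astype(int);print(u,v)
b=b[v-30:v+40,u-45:u+45]
cv2.imwrite("pics/g4.png",cv2.resize(b,(720,560),interpolation=cv2.INTER_CUBIC))
E
```

```text
[ 606.44442559 -256.37849938  127.25795977]
358 153
```

View pics/g4.png

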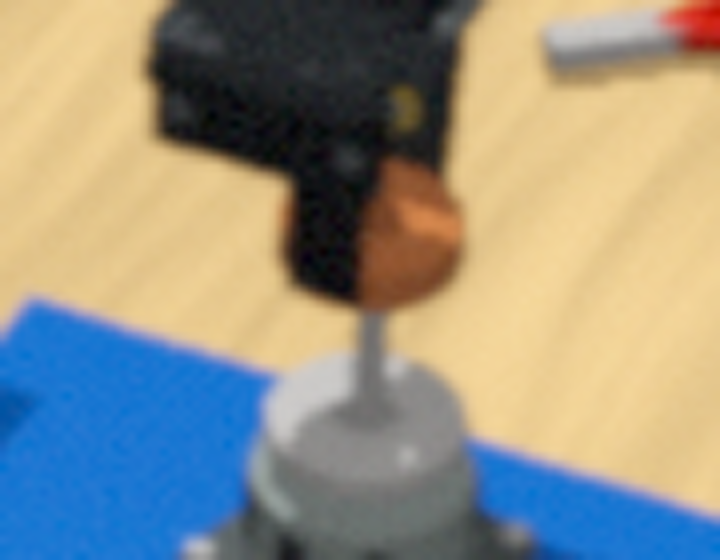

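The plate lies flat on the shoulder. The held wheel's silhouette centre is about crop (373,233), which is side pixel about (359.2,151.7).

```bash
python3 - <<'E'
from h import *
print(onz("side",(359.2,151.7),128.5).round(1), env.state()["eef_pos"])
print([proj("side",np.array([603.5,-257.2,z])).round(1) for z in (60,106,128.5)])
E
```

```text
[ 607.3 -262.9  128.5] [ 606.39721777 -256.50883379  127.29660957]
[array([358.2, 175.5]), array([359.2, 160.8]), array([359.7, 153.4])]
```

>>> step_arm(
  plan=[
    [[-0.8,1,0,0,-1],[-0.8,1,8,0,-1],[-0.8,1,14,0,-1],[-0.8,1,20,0,-1],[-0.8,1,26,0,-1],[-0.8,1,30,0,-1],[-0.8,1,30,0,-1],[-0.8,1,30,0,-1]],
  ],
)

```text
t: 14.23
eef_pos: [605.1, -258.2, 96.2]
tcp_rot: [-3.141, 0.0, 0.002]
ft_force: [0.4, 0.2, -0.9]
opening: 0.606
grip_force: 30.0
```

>>> step_arm(
  plan=[
    [[0,0,8,0,-1],[0,0,14,0,-1],[0,0,20,0,-1],[0,0,24,0,-1],[0,0,26,0,-1],[0,0,27,0,-1],[0,0,27,0,-1],[0,0,27,0,-1]],
  ],
)

```text
t: 14.9
eef_pos: [605.3, -258.3, 69.7]
tcp_rot: [3.141, -0.0, 0.002]
ft_force: [-0.5, -0.1, -1.2]
opening: 0.609
grip_force: 30.0
```

Contact is expected near z = 66.7.

>>> step_arm(
  plan=[
    [[0,0,0.7,0,-1],[0,0,1.4,0,-1],[0,0,2.1,0,-1],[0,0,2.5,0,-1],[0,0,2.5,0,-1],[0,0,2.5,0,-1]],
  ],
)

```text
t: 15.4
eef_pos: [605.2, -258.2, 67.1]
tcp_rot: [3.141, -0.0, 0.002]
ft_force: [-0.7, -0.8, -1.1]
opening: 0.607
grip_force: 30.0
```

>>> step_arm(
  plan=[
    [[0,0,0.5,0,-1],[0,0,1,0,-1],[0,0,1.4,0,-1],[0,0,1.4,0,-1],[0,0,1.4,0,-1]],
  ],
)

```text
t: 15.82
eef_pos: [605.3, -258.2, 66.6]
tcp_rot: [3.141, -0.001, 0.002]
ft_force: [-2.9, 0.9, 7.0]
opening: 0.608
grip_force: 30.0
```

>>> step_arm(
  plan=[
    [[0,0,-0.5,0,1],[0,0,-0.5,0,1],[0,0,-0.5,0,1],[0,0,-0.5,0,1]],
  ],
)

```text
t: 16.15
eef_pos: [605.2, -258.2, 66.0]
tcp_rot: [3.142, 0.0, 0.002]
ft_force: [0.1, 0.5, 0.7]
opening: 0.832
grip_force: 0.0
```

>>> step_arm(
  plan=[
    [[0,0,-10,0,1],[0,0,-50,0,1],[0,0,-90,0,1],[0,0,-90,0,1]],
  ],
)

```text
t: 16.48
eef_pos: [607.8, -259.5, 164.3]
tcp_rot: [3.136, -0.01, 0.002]
ft_force: [0.1, -0.4, 0.0]
opening: 0.999
grip_force: 0.0
```

>>> step_arm(
  plan=[
    [[-131,-245,70,0,1],[-131,-245,70,0,1],[-131,-245,70,0,1],[-131,-245,70,0,1],[-131,-245,70,0,1],[-131,-245,70,0,1],[-131,-245,70,0,1],[-131,-245,70,0,1]],
  ],
)

```text
t: 17.15
eef_pos: [469.7, -9.4, 85.4]
tcp_rot: [-3.141, 0.004, 0.005]
ft_force: [1.4, -0.3, 0.6]
opening: 1.005
grip_force: 0.0
```

>>> step_arm(
  plan=[
    [[0,0,20,0,1],[0,0,40,0,1],[0,0,40,0,1],[0,0,40,0,1],[0,0,40,0,1]],
  ],
)

```text
t: 17.57
eef_pos: [474.2, -13.7, 47.0]
tcp_rot: [3.141, -0.001, 0.002]
ft_force: [-1.1, -0.1, 0.1]
opening: 0.999
grip_force: 0.0
```

>>> step_arm(
  plan=[
    [[-1,0,20,0,1],[-1,0,33,0,1],[-1,0,40,0,1],[-1,0,41,0,1],[-1,0,41,0,1],[-1,0,41,0,1]],
  ],
)

```text
t: 18.07
eef_pos: [473.1, -13.6, 5.9]
tcp_rot: [3.141, -0.001, 0.002]
ft_force: [0.6, -0.7, -0.2]
opening: 1.0
grip_force: 0.0
```

>>> step_arm(
  plan=[
    [[0,0,0,0,-1],[0,0,0,0,-1],[0,0,0,0,-1],[0,0,0,0,-1],[0,0,0,0,-1],[0,0,0,0,-1],[0,0,0,0,-1],[0,0,0,0,-1]],
  ],
)

```text
t: 18.73
eef_pos: [472.6, -13.5, 5.1]
tcp_rot: [3.142, 0.0, 0.002]
ft_force: [-0.3, 0.3, 0.1]
opening: 0.497
grip_force: 0.0
```

>>> step_arm(
  plan=[
    [[0,0,0,0,-1],[0,0,0,0,-1],[0,0,0,0,-1]],
  ],
)

```text
t: 18.98
eef_pos: [472.6, -13.5, 5.1]
tcp_rot: [3.142, 0.0, 0.002]
ft_force: [-0.6, 0.8, -0.1]
opening: 0.302
grip_force: 30.0
```

>>> step_arm(
  plan=[
    [[0,0,0,0,-1],[0,0,0,0,-1],[0,0,-20,0,-1],[0,0,-60,0,-1],[0,0,-100,0,-1],[0,0,-145,0,-1],[0,0,-145,0,-1],[0,0,-145,0,-1]],
  ],
)

```text
t: 19.65
eef_pos: [473.5, -13.6, 152.2]
tcp_rot: [3.141, -0.005, 0.002]
ft_force: [-0.4, -0.4, -1.7]
opening: 0.304
grip_force: 30.0
```

>>> step_arm(
  plan=[
    [[132,244,0,0,-1],[132,244,0,0,-1],[132,244,0,0,-1],[132,244,0,0,-1],[132,244,0,0,-1],[132,244,0,0,-1],[132,244,0,0,-1],[132,244,0,0,-1]],
  ],
)

```text
t: 20.32
eef_pos: [606.2, -261.6, 146.9]
tcp_rot: [-3.141, 0.001, -0.001]
ft_force: [0.7, 0.5, -1.4]
opening: 0.303
grip_force: 30.0
```

>>> step_arm(
  plan=[
    [[0,0,25,0,-1],[0,0,25,0,-1],[0,0,25,0,-1],[0,0,25,0,-1],[0,0,25,0,-1]],
  ],
)

```text
t: 20.73
eef_pos: [605.4, -256.8, 125.7]
tcp_rot: [3.141, -0.0, 0.003]
ft_force: [-0.2, 0.2, -0.9]
opening: 0.299
grip_force: 30.0
```

```bash
cat > look.py <<'E'
from h import *
import sys
env.read_camera("side");env.read_camera("side")
b=env.read_camera("side");s=env.state();print(s["eef_pos"],s["opening"])
u,v=proj("side",s["eef_pos"]).astype(int);print(u,v,[proj("side",np.array([603.5,-257.2,z])).round(1) for z in (106,s["eef_pos"][2])])
cv2.imwrite(f"pics/{sys.argv[1]}.png",cv2.resize(b[v-30:v+40,u-45:u+45],(720,560),interpolation=cv2.INTER_CUBIC))
E
python3 look.py g5
```

```text
[ 605.42459175 -257.02446124  125.97797463] 0.3033415368688718
358 154 [array([359.2, 160.8]), array([359.6, 154.3])]
```

View pics/g5.png

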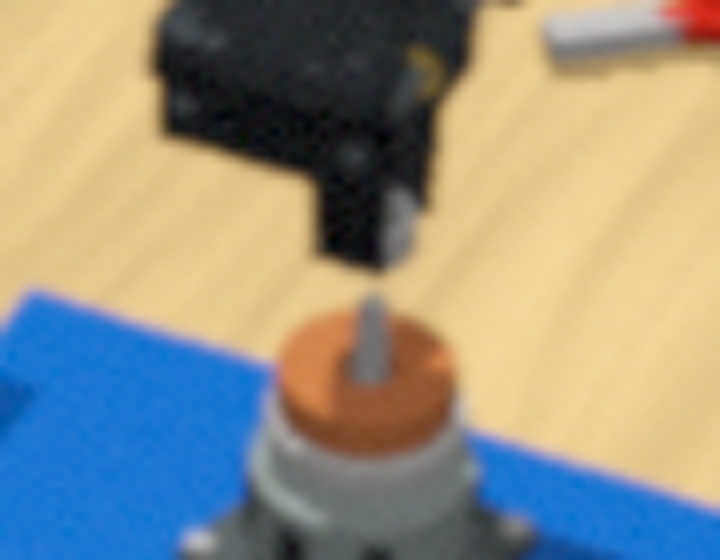

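The thick wheel is seated, concentric with the shaft. The sleeve's right edge is at crop x 414, so its centre is about 367 against 377 for the shaft axis at that height. It needs about -2.5 mm in x.

>>> step_arm(
  plan=[
    [[-2.5,0.3,0,0,-1],[-2.5,0.3,6,0,-1],[-2.5,0.3,11,0,-1],[-2.5,0.3,16,0,-1],[-2.5,0.3,21,0,-1],[-2.5,0.3,25,0,-1],[-2.5,0.3,25,0,-1],[-2.5,0.3,25,0,-1]],
  ],
)

```text
t: 21.55
eef_pos: [602.6, -257.5, 99.8]
tcp_rot: [-3.141, 0.001, 0.002]
ft_force: [0.0, -0.6, -1.4]
opening: 0.302
grip_force: 30.0
```

>>> step_arm(
  plan=[
    [[0,0,5,0,-1],[0,0,9,0,-1],[0,0,13,0,-1],[0,0,16,0,-1],[0,0,17,0,-1],[0,0,17,0,-1],[0,0,17,0,-1],[0,0,17,0,-1]],
  ],
)

```text
t: 22.22
eef_pos: [602.8, -257.5, 83.3]
tcp_rot: [3.141, -0.0, 0.002]
ft_force: [1.5, 0.6, 0.4]
opening: 0.304
grip_force: 30.0
```

>>> step_arm(
  plan=[
    [[0,0,0.7,0,-1],[0,0,1.4,0,-1],[0,0,2,0,-1],[0,0,2,0,-1],[0,0,2,0,-1]],
  ],
)

```text
t: 22.63
eef_pos: [602.7, -257.5, 81.2]
tcp_rot: [3.141, -0.0, 0.002]
ft_force: [0.6, 0.2, 0.2]
opening: 0.305
grip_force: 30.0
```

>>> step_arm(
  plan=[
    [[0,0,0.5,0,-1],[0,0,1,0,-1],[0,0,1,0,-1],[0,0,1,0,-1]],
  ],
)

```text
t: 22.97
eef_pos: [602.8, -257.6, 81.0]
tcp_rot: [3.141, -0.001, 0.002]
ft_force: [-1.9, 1.5, 6.7]
opening: 0.304
grip_force: 30.0
```

>>> step_arm(
  plan=[
    [[0,0,-0.5,0,1],[0,0,-0.5,0,1],[0,0,-0.5,0,1],[0,0,-0.5,0,1],[0,0,-0.5,0,1]],
  ],
)

```text
t: 23.38
eef_pos: [602.7, -257.5, 80.5]
tcp_rot: [3.142, 0.0, 0.002]
ft_force: [0.5, -0.9, 0.7]
opening: 0.598
grip_force: 0.0
```

>>> step_arm(
  plan=[
    [[0,0,-10,0,1],[0,0,-50,0,1],[0,0,-78,0,1],[0,0,-78,0,1]],
  ],
)

```text
t: 23.72
eef_pos: [604.8, -258.5, 165.3]
tcp_rot: [3.137, -0.008, 0.002]
ft_force: [-0.1, 0.2, 0.2]
opening: 0.877
grip_force: 0.0
```

>>> step_arm(
  plan=[
    [[0,-166.5,0,0,1],[0,-166.5,0,0,1],[0,-166.5,0,0,1],[0,-166.5,0,0,1],[0,-166.5,60,0,1],[0,-166.5,110,0,1],[0,-166.5,110,0,1],[0,-166.5,110,0,1]],
  ],
)

```text
t: 24.38
eef_pos: [599.9, -90.0, 44.1]
tcp_rot: [-3.14, 0.007, 0.003]
ft_force: [0.1, 0.6, -0.5]
opening: 0.997
grip_force: 0.0
```

>>> step_arm(
  plan=[
    [[0,0,0,0,1],[0,0,0,0,1],[0,0,0,0,1]],
  ],
)

```text
t: 24.63
eef_pos: [603.4, -91.5, 50.9]
tcp_rot: [3.141, -0.003, 0.002]
ft_force: [-0.4, -0.2, 0.1]
opening: 1.0
grip_force: 0.0
```

>>> step_arm(
  plan=[
    [[0,0,20,0,1],[0,0,33,0,1],[0,0,40,0,1],[0,0,43,0,1],[0,0,43,0,1],[0,0,43,0,1]],
  ],
)

```text
t: 25.13
eef_pos: [602.6, -91.1, 6.1]
tcp_rot: [3.141, -0.0, 0.002]
ft_force: [0.2, -0.4, 0.4]
opening: 0.997
grip_force: 0.0
```

>>> step_arm(
  plan=[
    [[0,0,0,0,-1],[0,0,0,0,-1],[0,0,0,0,-1],[0,0,0,0,-1],[0,0,0,0,-1],[0,0,0,0,-1],[0,0,0,0,-1],[0,0,0,0,-1]],
  ],
)

```text
t: 25.8
eef_pos: [602.3, -91.0, 5.7]
tcp_rot: [3.142, 0.0, 0.002]
ft_force: [0.3, 1.1, -0.4]
opening: 0.498
grip_force: 0.1
```

>>> step_arm(
  plan=[
    [[0,0,0,0,-1],[0,0,0,0,-1],[0,0,0,0,-1]],
  ],
)

```text
t: 26.05
eef_pos: [602.3, -91.0, 5.7]
tcp_rot: [3.142, -0.0, 0.002]
ft_force: [0.0, 0.0, 1.4]
opening: 0.468
grip_force: 30.0
```

>>> step_arm(
  plan=[
    [[0,0,-20,0,-1],[0,0,-60,0,-1],[0,0,-100,0,-1],[0,0,-140,0,-1],[0,0,-145,0,-1],[0,0,-145,0,-1],[0,0,-145,0,-1]],
  ],
)

```text
t: 26.63
eef_pos: [601.9, -90.9, 150.1]
tcp_rot: [3.142, 0.0, 0.002]
ft_force: [0.6, 0.3, -0.3]
opening: 0.469
grip_force: 30.0
```

>>> step_arm(
  plan=[
    [[1,166.5,0,0,-1],[1,166.5,0,0,-1],[1,166.5,0,0,-1],[1,166.5,0,0,-1],[1,166.5,0,0,-1],[1,166.5,0,0,-1],[1,166.5,15,0,-1],[1,166.5,15,0,-1]],
  ],
)

```text
t: 27.3
eef_pos: [602.3, -255.9, 132.0]
tcp_rot: [-3.139, 0.005, 0.003]
ft_force: [-0.5, 1.6, 0.2]
opening: 0.466
grip_force: 30.0
```

```bash
python3 look.py g6
```

```text
[ 603.67244978 -256.44115912  135.15350756] 0.46496182944807307
359 151 [array([359.2, 160.8]), array([359.8, 151.2])]
```

View pics/g6.png

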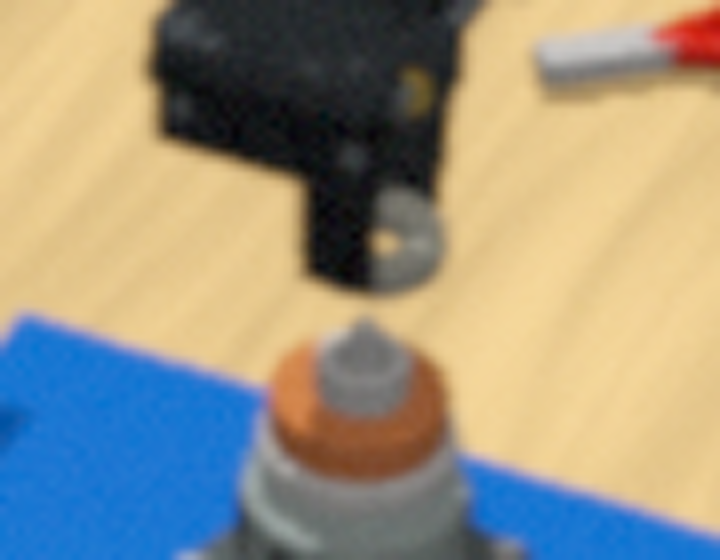

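The sleeve is seated and centred on the shaft, with the tip at crop (366,322). The thin wheel is level with its centre at about x 370, which lines up.

>>> step_arm(
  plan=[
    [[0,0.7,6,0,-1],[0,0.7,12,0,-1],[0,0.7,18,0,-1],[0,0.7,24,0,-1],[0,0.7,29,0,-1],[0,0.7,32,0,-1],[0,0.7,32,0,-1],[0,0.7,32,0,-1]],
  ],
)

```text
t: 28.12
eef_pos: [603.7, -258.2, 103.5]
tcp_rot: [-3.142, 0.0, 0.002]
ft_force: [0.4, -0.4, 0.6]
opening: 0.468
grip_force: 30.0
```

>>> step_arm(
  plan=[
    [[0,0,1,0,-1],[0,0,2,0,-1],[0,0,3,0,-1],[0,0,4,0,-1],[0,0,4,0,-1],[0,0,4,0,-1]],
  ],
)

```text
t: 28.62
eef_pos: [603.7, -258.2, 99.6]
tcp_rot: [3.142, 0.0, 0.002]
ft_force: [-0.1, 0.5, 0.0]
opening: 0.471
grip_force: 30.0
```

>>> step_arm(
  plan=[
    [[0,0,0.7,0,-1],[0,0,1.4,0,-1],[0,0,2.1,0,-1],[0,0,2.8,0,-1],[0,0,3.5,0,-1],[0,0,3.5,0,-1],[0,0,3.5,0,-1]],
  ],
)

```text
t: 29.2
eef_pos: [603.7, -258.2, 96.1]
tcp_rot: [3.142, 0.0, 0.002]
ft_force: [0.2, 0.2, -0.6]
opening: 0.464
grip_force: 30.0
```

>>> step_arm(
  plan=[
    [[0,0,0.5,0,-1],[0,0,1.2,0,-1],[0,0,1.2,0,-1],[0,0,1.2,0,-1]],
  ],
)

```text
t: 29.53
eef_pos: [603.9, -258.3, 95.6]
tcp_rot: [3.141, -0.001, 0.002]
ft_force: [-1.2, 0.7, 5.7]
opening: 0.467
grip_force: 30.0
```

>>> step_arm(
  plan=[
    [[0,0,-0.5,0,1],[0,0,-0.5,0,1],[0,0,-0.5,0,1],[0,0,-0.5,0,1],[0,0,-0.5,0,1]],
  ],
)

```text
t: 29.95
eef_pos: [603.6, -258.2, 95.3]
tcp_rot: [-3.142, 0.0, 0.002]
ft_force: [0.8, -0.7, 0.6]
opening: 0.764
grip_force: 0.0
```

>>> step_arm(
  plan=[
    [[0,0,-10,0,1],[0,0,-45,0,1],[0,0,-65,0,1],[0,0,-65,0,1]],
  ],
)

```text
t: 30.28
eef_pos: [605.3, -259.0, 165.7]
tcp_rot: [3.138, -0.006, 0.002]
ft_force: [0.9, 0.7, 0.7]
opening: 0.988
grip_force: 0.0
```

>>> step_arm(
  plan=[
    [[-156.5,-90.5,0,0,1],[-156.5,-90.5,0,0,1],[-156.5,-90.5,0,0,1],[-156.5,-90.5,0,0,1],[-156.5,-90.5,60,0,1],[-156.5,-90.5,110,0,1],[-156.5,-90.5,110,0,1],[-156.5,-90.5,110,0,1]],
  ],
)

```text
t: 30.95
eef_pos: [444.7, -166.8, 46.9]
tcp_rot: [-3.138, 0.006, 0.002]
ft_force: [-1.1, -0.1, -0.4]
opening: 1.002
grip_force: 0.0
```

>>> step_arm(
  plan=[
    [[0,0,0,0,1],[0,0,0,0,1],[0,0,0,0,1]],
  ],
)

```text
t: 31.2
eef_pos: [448.0, -168.5, 52.0]
tcp_rot: [3.14, -0.002, 0.002]
ft_force: [0.5, -0.1, -0.7]
opening: 0.998
grip_force: 0.0
```

Commanded z is about 50.3, so I go down 42 to reach about 8.

>>> step_arm(
  plan=[
    [[0,0,20,0,1],[0,0,33,0,1],[0,0,40,0,1],[0,0,42,0,1],[0,0,42,0,1],[0,0,42,0,1]],
  ],
)

```text
t: 31.7
eef_pos: [447.4, -168.2, 9.3]
tcp_rot: [3.141, -0.001, 0.002]
ft_force: [-0.4, 0.3, -0.6]
opening: 1.005
grip_force: 0.0
```

>>> step_arm(
  plan=[
    [[0,0,0,0,-1],[0,0,0,0,-1],[0,0,0,0,-1],[0,0,0,0,-1],[0,0,0,0,-1],[0,0,0,0,-1],[0,0,0,0,-1],[0,0,0,0,-1]],
  ],
)

```text
t: 32.37
eef_pos: [447.0, -168.0, 8.4]
tcp_rot: [3.142, -0.0, 0.002]
ft_force: [-0.5, -0.6, -0.5]
opening: 0.497
grip_force: 0.0
```

>>> step_arm(
  plan=[
    [[0,0,0,0,-1],[0,0,0,0,-1],[0,0,0,0,-1],[0,0,0,0,-1]],
  ],
)

```text
t: 32.7
eef_pos: [447.0, -168.0, 8.4]
tcp_rot: [3.142, 0.0, 0.002]
ft_force: [-0.8, 0.9, -1.1]
opening: 0.344
grip_force: 30.0
```

>>> step_arm(
  plan=[
    [[0,0,-20,0,-1],[0,0,-60,0,-1],[0,0,-100,0,-1],[0,0,-140,0,-1],[0,0,-145,0,-1],[0,0,-145,0,-1],[0,0,-145,0,-1]],
  ],
)

```text
t: 33.28
eef_pos: [446.7, -167.9, 153.1]
tcp_rot: [3.141, -0.0, 0.002]
ft_force: [0.9, 0.3, -1.5]
opening: 0.347
grip_force: 30.0
```

>>> step_arm(
  plan=[
    [[156,90.5,0,0,-1],[156,90.5,0,0,-1],[156,90.5,0,0,-1],[156,90.5,0,0,-1],[156,90.5,0,0,-1],[156,90.5,10,0,-1],[156,90.5,10,0,-1],[156,90.5,10,0,-1]],
  ],
)

```text
t: 33.95
eef_pos: [601.4, -257.1, 140.9]
tcp_rot: [-3.139, 0.004, 0.002]
ft_force: [0.5, -0.5, 0.2]
opening: 0.348
grip_force: 30.0
```

```bash
python3 look.py g7
```

```text
[ 602.41358259 -257.63922972  143.494152  ] 0.34800554913898185
360 148 [array([359.2, 160.8]), array([360. , 148.4])]
```

View pics/g7.png

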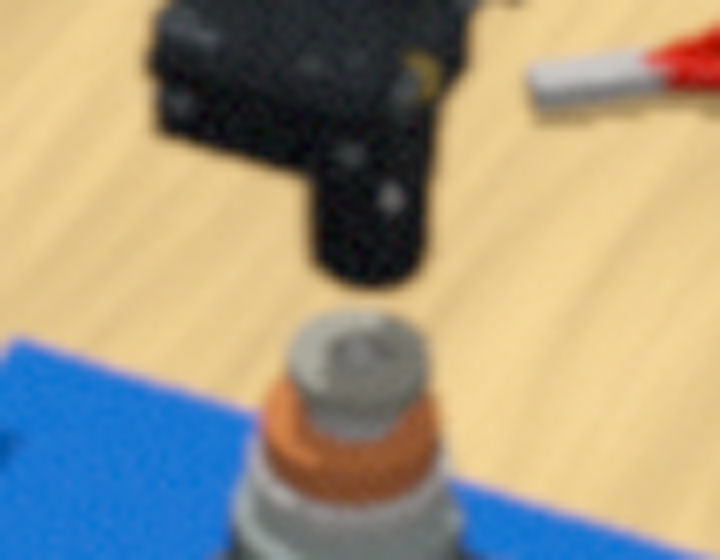

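The thin wheel is seated with the shaft tip at crop (358,345). The cap's centre is about x 369 against 364 expected, so I shift x by +1.5 mm and lower it.

>>> step_arm(
  plan=[
    [[1.5,0,5,0,-1],[1.5,0,11,0,-1],[1.5,0,17,0,-1],[1.5,0,23,0,-1],[1.5,0,27,0,-1],[1.5,0,28,0,-1],[1.5,0,28,0,-1],[1.5,0,28,0,-1]],
  ],
)

```text
t: 34.77
eef_pos: [604.8, -258.2, 115.5]
tcp_rot: [3.141, -0.0, 0.002]
ft_force: [0.0, -0.4, -1.2]
opening: 0.345
grip_force: 30.0
```

>>> step_arm(
  plan=[
    [[0,0,0.7,0,-1],[0,0,1.4,0,-1],[0,0,2.1,0,-1],[0,0,2.8,0,-1],[0,0,3.5,0,-1],[0,0,3.5,0,-1],[0,0,3.5,0,-1]],
  ],
)

```text
t: 35.35
eef_pos: [604.7, -258.2, 111.9]
tcp_rot: [3.142, 0.0, 0.002]
ft_force: [0.3, -0.1, -0.0]
opening: 0.35
grip_force: 30.0
```

>>> step_arm(
  plan=[
    [[0,0,0.7,0,-1],[0,0,1.4,0,-1],[0,0,2,0,-1],[0,0,2,0,-1],[0,0,2,0,-1]],
  ],
)

```text
t: 35.77
eef_pos: [604.7, -258.1, 109.9]
tcp_rot: [-3.142, 0.0, 0.002]
ft_force: [-0.4, -0.2, -0.6]
opening: 0.348
grip_force: 30.0
```

>>> step_arm(
  plan=[
    [[0,0,0.6,0,-1],[0,0,1.2,0,-1],[0,0,1.7,0,-1],[0,0,2,0,-1],[0,0,2,0,-1]],
  ],
)

```text
t: 36.18
eef_pos: [604.8, -258.2, 108.4]
tcp_rot: [3.141, -0.0, 0.002]
ft_force: [-0.8, 1.5, 4.6]
opening: 0.346
grip_force: 30.0
```

Contact comes at the expected height, 108.4, so the cap is seated. I'll release it, rise and move aside for a final look.

>>> step_arm(
  plan=[
    [[0,0,-0.4,0,1],[0,0,-0.4,0,1],[0,0,-0.4,0,1],[0,0,-0.4,0,1],[0,0,-0.4,0,1],[0,0,-0.4,0,1]],
  ],
)

```text
t: 36.68
eef_pos: [604.7, -258.2, 108.3]
tcp_rot: [3.142, 0.0, 0.002]
ft_force: [0.3, 0.9, -0.3]
opening: 0.711
grip_force: 0.0
```

>>> step_arm(
  plan=[
    [[0,0,-10,0,1],[0,0,-40,0,1],[0,0,-80,0,1],[0,0,-100,0,1],[0,0,-100,0,1]],
  ],
)

```text
t: 37.1
eef_pos: [606.3, -259.0, 214.4]
tcp_rot: [3.137, -0.007, 0.002]
ft_force: [0.9, -0.5, -0.4]
opening: 0.995
grip_force: 0.0
```

>>> step_arm(
  plan=[
    [[-100,-200,0,0,1],[-100,-200,0,0,1],[-100,-200,0,0,1],[-100,-200,0,0,1],[-100,-200,0,0,1],[-100,-200,0,0,1],[-100,-200,0,0,1],[-100,-200,0,0,1]],
  ],
)

```text
t: 37.77
eef_pos: [504.7, -58.3, 208.8]
tcp_rot: [3.141, -0.001, 0.004]
ft_force: [0.0, 0.3, 0.0]
opening: 1.001
grip_force: 0.0
```

```bash
python3 - <<'E'
from h import *
a=env.read_camera("top")[200:350,330:530];b=env.read_camera("side")[140:220,310:410]
cv2.imwrite("pics/f.png",np.hstack([cv2.resize(a,(400,300)),cv2.resize(b,(375,300),interpolation=cv2.INTER_CUBIC)]))
E
```

```text
(no output)
```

View pics/f.png

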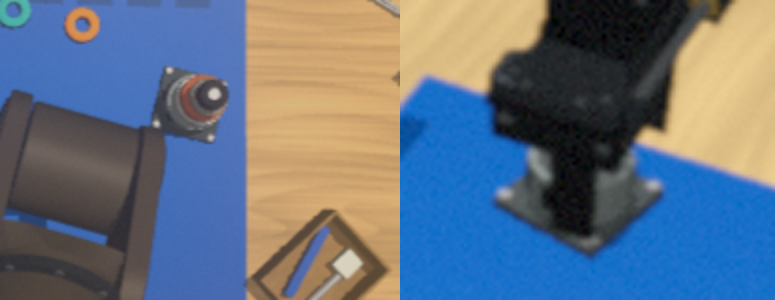

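The top view shows the full stack on the motor, with the cap's steel dot at crop (214,94) and everything flat and concentric. I'm handing it in.

```bash
python3 -c "
from cell import env
print(env.state()['qvel'].round(3)); print(env.job_done())"
```

```text
[-0.011  0.007  0.001  0.002  0.001  0.003]
the job is handed in; nothing more can be done
None
```

The polisher is back together on the motor shaft: backing plate, thick wheel, sleeve, thin wheel and cap, each lowered to contact and let go in that order; I handed the job in at about 38 s, with no verdict shown, and the arm never went to the tin, the multimeter or the box.

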